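# Start the board tester and hold its pin lever on the green mark

### The arm

A 7-joint arm with a two-finger parallel gripper is mounted at the origin on the work surface. World frame = base frame: x ahead of the robot, y to its left, z up, the work surface at z = 0. Lengths are in m, angles in degrees, forces in N, time in s.
With the tool pointing down it reaches from about 0.35 to 0.775 m from the base axis. Payload 3.1 kg.
Tool frame: the origin (TCP) lies where the fingers leave the gripper's body, on its centre line; the fingertips stand 73 mm ahead of it and the grasp point (between the pads) lies 54 mm ahead of it (robot.tip_reach is the z of the fingertips in the tool frame, in m); z points along the fingers, y is the direction in which the jaws open and shut (so a half turn about z gives the same grasp; the last joint's range is limited). The gripper opens to 85 mm and grips with 20 to 120 N. Pads are 22 mm wide; open, the fingers measure 114 mm over their backs; the gripper's body (76 mm by 85 mm) begins 54 mm behind the grasp point. The pads swing forward as they close: fully open they stand 13 mm farther back than shut.
Start: joints at [73.929, 17.813, 0.802, 86.603, -0.252, 75.585, -1.558], TCP at [0.13, -0.534, 0.304] pointing down, gripper open.
Joint ranges: [-154.91, 154.91], [-16.99, 109.72], [-72.82, 74.43], [7.12, 147.25], [-82.49, 262.49], [11.32, 116.49], [-174.64, 174.64]. Speed limits (degrees/s): [159.86, 159.86, 180, 180, 180, 180, 180].

### API

Orientations are given as a 3x3 rotation matrix whose columns are the frame's x, y, z axes.
In Python, from bench import robot gives the robot as it stands. Calls block until the motion is done:
- robot.movep(position, orientation): joint-space move of the TCP to a pose.
- robot.movel(position, attitude=None, v=0.15): straight line of the TCP; attitude=None keeps the orientation; v is the mean speed in m/s.
- robot.set_joints(angles): joint-space move.
- robot.gripper_open() and robot.close_gripper(strength=None): open the fingers fully, or close them until they stop; strength is the grip in N (None keeps the last).
- robot.pause(seconds).
- robot.solve_ik(position, orientation): joint angles nearest the present ones, or None.
- robot.snapshot(name): name is "side" or "top"; returns the picture (400x640x3 uint8, red, green, blue); there is no depth.
- robot.camera_model(name): a dict with "K" (3x3 intrinsics, pixels), "origin" and "rotation" of the camera in the world. Camera axes: x right, y up, looking along -z (the intrinsics and any distortion apply to the point x, -y, -z); pixel columns grow to the right and rows downward; lengths in m; the calibration is good to about 2 mm. A picture is of the moment at which its call begins. camera_model takes no time and is no camera call.
A pose or a line that the arm cannot do raises robot.IKError and nothing moves.
- robot.sign_off(): hands the job in, once; it reports no verdict.
Readings, each from a call of its own:
- robot.current_clock(): time.
- robot.current_qpos(): joint angles.
- robot.current_joint_vel(): joint speeds.
- robot.current_effort(): joint torques, N m.
- robot.current_ee_pos(): TCP position.
- robot.current_tool_rot(): TCP orientation.
- robot.current_force(): force on the tool from outside, world axes, zero at the start.
- robot.current_moment(): the same for the moment, N m.
- robot.current_grip_width(): opening from 0.0 (shut) to 1.0 (fully open).
Only numpy, scipy, OpenCV 4.12 (cv2) and the standard library are available. Lean on these libraries where they do the work, as an engineer would, in place of code of your own. Each camera call takes 0.05 s, during which the arm holds its last target.

### The job

Start a test of the circuit board in the blue jig: on the black console press the yellow key down and let it up, then do the same with the green key, and leave the red key alone. Then push the jig's spring lever down by its black rubber pad until the orange pointer stands in the middle of the green mark, never down into the red, and keep holding it still there: the program finishes while still holding the lever (after at least two seconds), because it springs up when let go. Do not disturb the spool, the jar or the parts tray.

Things in the scene. Friction and masses are not known exactly. Their poses are not given: they have to be found in the camera images.
- console: black tester console, a fixed box 130 x 210 x 45 mm (x, y, z); origin at the centre of its underside on the table, z up. Three keys stand on its top in a row along its y, 62 mm apart, 25 mm to the -x side of its centre line; which colour is where varies
- key_yellow_top (a point): top centre of the yellow round key, 30 mm across, in a grey collar on the console (collar 46 mm across, its top 12 mm above the console); as released it stands 22 mm above the console top, 67 mm above the table, and moves with the key
- key_green_top (a point): top centre of the green round key, 30 mm across, in a grey collar on the console (collar 46 mm across, its top 12 mm above the console); as released it stands 22 mm above the console top, 67 mm above the table, and moves with the key
- key_red_top (a point): top centre of the red round key, 30 mm across, in a grey collar on the console (collar 46 mm across, its top 12 mm above the console); as released it stands 22 mm above the console top, 67 mm above the table, and moves with the key; not to be pressed
- key_yellow (a joint): travel of the yellow key (m): 0 released, 0.006 fully down; it springs back by itself. Moves straight down, about 1.5 N to start and 5 N fully down; pressed counts from 0.004
- key_green (a joint): travel of the green key (m): 0 released, 0.006 fully down; it springs back by itself. Moves straight down, about 1.5 N to start and 5 N fully down; pressed counts from 0.004
- key_red (a joint): travel of the red key (m): 0 released, 0.006 fully down; it springs back by itself. Moves straight down, about 1.5 N to start and 5 N fully down; pressed counts from 0.004; leave it alone (never 0.003 or more)
- jig: fixed board-test jig on a dark steel base 150 x 290 x 18 mm (x, y, z), origin at the centre of its underside on the table, z up. Blue cheeks at its -y end (top 105 mm above the table) carry the lever's pivot; the lever runs along +y over the pin head and the green circuit board to the rubber pad
- green_mark (a point): centre of the green mark, 17 mm tall, 85 mm above the table, on the +x face of a white strip at the jig's +y end (strip 26 mm wide along y, 6 mm thick, top 143 mm above the table; mark at x = -16, y = 126 mm of the jig). It stands 14 mm behind the orange pointer. The red begins 66 mm above the table and goes on down
- jig_pivot (a point): lever's pivot, on the jig at x = 0, y = -90 mm, 85 mm above the table; the pivot axis is the jig's x
- lever_pad (a point): top centre of the black rubber pad, 40 mm (jig's x) by 50 mm (along the lever), 18 mm thick; 170 mm from the pivot along the lever, 12 mm above its centre line; moves with it. Height above the table 132 mm at rest, 97 mm when the lever is level: the middle of the green mark. The orange pointer, 4 mm thick, runs on from the pad on the centre line to 226 mm from the pivot
- lever (a joint): angle of the lever (rad): 0 at rest, slanting up by 0.21; 0.21 is level and the middle of the green mark (0.17 to 0.25); red begins at 0.30; hard stop at 0.40. Pushing the pad down makes it grow, about 1 rad per 170 mm. The spring always returns it to 0: at the pad it takes about 5 N to start, 11 N at the green mark, 13 N at the red
- spool: bystander: metal-grey spool, 60 mm across, 44 mm tall, standing; origin at the centre of its underside; leave alone
- jar: bystander: small amber jar with white cap, 48 mm across, 50 mm tall; origin at the centre of its underside; leave alone
- parts_tray: bystander: open grey tray 60 x 80 x 22 mm (x, y, z); origin at the centre of its underside; leave alone

How it is judged:
By the outcome, as a careful person would: the job done as asked, in the order asked, and still so for the second after the job is handed in, while the arm keeps its last pose, push and grip.
It also fails if it takes over 48 s, if anything falls off the work surface, if the arm or the gripper's body presses on something with over 40 N, if the wrist force passes 120 N, or if a joint passes its speed limit or range.

## Working session

There is one attempt and no reset: what is moved stays moved. The work goes in short steps, each a Python script; the robot and the scene stay as the last script left them, time stands still between calls to the robot, and variables do not carry over. Pictures are saved under pics/ and viewed, and the job is handed in when it is done.

```bash
mkdir -p pics; ls; python3 - <<'E'
from bench import robot
import cv2
for n in("side","top"):
    im=robot.snapshot(n); cv2.imwrite(f"pics/{n}0.png",im[:,:,::-1])
    m=robot.camera_model(n); print(n,m)
print(robot.current_clock(),robot.current_ee_pos(),robot.current_tool_rot(),robot.current_force())
E
```

```text
pics
side {'K': array([[458.2088315 ,   0.        , 325.18882495],
       [  0.        , 458.2088315 , 198.08549527],
       [  0.        ,   0.        ,   1.        ]]), 'origin': array([0.24788563, 0.6509477 , 0.97207414]), 'rotation': array([[-0.86666521,  0.3897055 , -0.31148201],
       [-0.49870027, -0.65950744,  0.5624482 ],
       [ 0.01376446,  0.64279045,  0.76591839]])}
top {'K': array([[426.1888236 ,   0.        , 324.42742059],
       [  0.        , 426.1888236 , 193.90953159],
       [  0.        ,   0.        ,   1.        ]]), 'origin': array([0.48778465, 0.0052517 , 0.95155953]), 'rotation': array([[ 0.00865309,  0.98766715, -0.1563289 ],
       [-0.9997836 ,  0.01150279,  0.01733336],
       [ 0.01891781,  0.15614508,  0.98755295]])}
0.1 [ 0.12997425 -0.53390759  0.30293484] [[ 9.71614157e-01  2.36570424e-01 -6.03205288e-04]
 [ 2.36571170e-01 -9.71612016e-01  2.04234068e-03]
 [-1.02924105e-04 -2.12706810e-03 -9.99997732e-01]] [-0.06709775  0.8625774  -0.0684509 ]
```

View pics/side0.png

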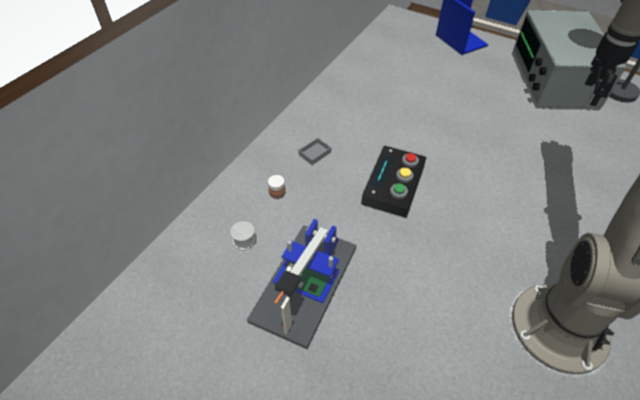

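View pics/top0.png

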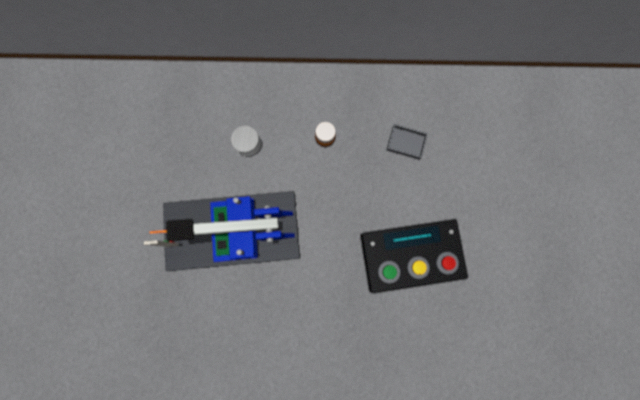

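The side view shows the console keys green (399,189), yellow (404,174) and red (410,158). In the top view they are at (389,272), (419,267) and (448,263). The jig lies on the left with its pad at about (180,230) in the top view and its +y end to the left. Next I'll measure with masks and rays.

```bash
cat > h.py <<'E'
import numpy as np, cv2
from bench import robot
def ray(n,px):
    m=robot.camera_model(n); K=m["K"]; d=np.linalg.solve(K,[px[0],px[1],1.0]); d=m["rotation"]@np.array([d[0],-d[1],-d[2]])
    return np.array(m["origin"]),d/np.linalg.norm(d)
def onz(n,px,z):
    o,d=ray(n,px); return o+d*(z-o[2])/d[2]
def tri(pa,pb):
    A=np.zeros((3,3));b=np.zeros(3)
    rs=[ray("side",pa),ray("top",pb)]
    for o,d in rs:
        P=np.eye(3)-np.outer(d,d);A+=P;b+=P@o
    p=np.linalg.solve(A,b); return p,[np.linalg.norm((np.eye(3)-np.outer(d,d))@(p-o)) for o,d in rs]
def blobs(im,mask,roi,minA=15):
    x0,y0,x1,y1=roi; m=np.zeros_like(mask);m[y0:y1,x0:x1]=mask[y0:y1,x0:x1]
    n,l,s,c=cv2.connectedComponentsWithStats(m.astype(np.uint8))
    return sorted([(int(s[i,4]),tuple(c[i].round(2)),tuple(int(v) for v in s[i,:4])) for i in range(1,n) if s[i,4]>=minA],reverse=True),l
def hsv(im): return cv2.cvtColor(im,cv2.COLOR_RGB2HSV).astype(int)
E
python3 - <<'E'
from h import *
im={n:cv2.imread(f"pics/{n}0.png")[:,:,::-1].copy() for n in("side","top")}
roi={"side":(355,140,430,220),"top":(355,215,470,295)}
C={}
for n in im:
    H=hsv(im[n]); h,s,v=H[...,0],H[...,1],H[...,2]
    for c,mk in dict(green=(h>45)&(h<80)&(s>120)&(v>60),yellow=(h>18)&(h<33)&(s>120)&(v>100),red=((h<6)|(h>174))&(s>130)&(v>80)).items():
        b=blobs(im[n],mk,roi[n])[0][0]; C[n,c]=b[1]; print(n,c,b,onz(n,b[1],.066).round(4))
for c in("green","yellow","red"): print(c,tri(C["side",c],C["top",c]))
# pad black, orange pointer, base
for n,r in (("top",(130,180,310,280)),("side",(240,215,365,350))):
    H=hsv(im[n]); h,s,v=H[...,0],H[...,1],H[...,2]
    print(n,"pad",blobs(im[n],v<40,r)[0][:3]); print("orange",blobs(im[n],(h>3)&(h<20)&(s>120)&(v>100),r,5)[0][:3])
    x0,y0,x1,y1=r
    cv2.imwrite(f"pics/c_{n}.png",cv2.resize(im[n][y0:y1,x0:x1,::-1],None,fx=4,fy=4,interpolation=cv2.INTER_CUBIC))
H=hsv(im["top"]);v=H[...,2]
# base: non table
x0,y0,x1,y1=(130,180,310,280)
mk=np.zeros(v.shape,np.uint8); mk[y0:y1,x0:x1]=((v<85)|(H[...,1]>80))[y0:y1,x0:x1]
mk=cv2.morphologyEx(mk,cv2.MORPH_OPEN,np.ones((9,9)))
cs,_=cv2.findContours(mk,0,2); c=max(cs,key=cv2.contourArea); R=cv2.minAreaRect(c); print(R)
P=np.array([onz("top",p,.018)[:2] for p in cv2.boxPoints(R)]);print(P.round(4),P.mean(0),np.linalg.norm(P-np.roll(P,1,0),axis=1))
E
```

```text
side green (69, (np.float64(399.04), np.float64(187.75)), (395, 183, 9, 10)) [ 0.4663 -0.1445  0.066 ]
side yellow (88, (np.float64(404.82), np.float64(171.59)), (400, 167, 11, 10)) [ 0.4767 -0.2063  0.066 ]
side red (72, (np.float64(410.46), np.float64(156.92)), (406, 153, 10, 9)) [ 0.4857 -0.2666  0.066 ]
top green (139, (np.float64(389.31), np.float64(271.78)), (383, 266, 14, 13)) [ 0.4678 -0.1448  0.066 ]
top yellow (169, (np.float64(418.9), np.float64(267.28)), (412, 261, 15, 14)) [ 0.4775 -0.2059  0.066 ]
top red (156, (np.float64(448.31), np.float64(262.69)), (442, 256, 14, 14)) [ 0.4873 -0.2671  0.066 ]
green (array([ 0.46718609, -0.14520721,  0.06483671]), [np.float64(0.0006757512708490582), np.float64(0.0006757512708489596)])
yellow (array([ 0.47704589, -0.20609445,  0.06606235]), [np.float64(0.0004382573298324864), np.float64(0.0004382573298325303)])
red (array([ 0.4867037 , -0.26784701,  0.06443103]), [np.float64(0.0006399075105830151), np.float64(0.0006399075105829959)])
top pad [(510, (np.float64(180.08), np.float64(230.12)), (167, 220, 29, 23))]
orange [(41, (np.float64(158.63), np.float64(231.32)), (150, 230, 17, 4))]
side pad []
orange [(39, (np.float64(278.9), np.float64(296.54)), (275, 291, 9, 13))]
((187.24246215820312, 230.57640075683594), (59.9868049621582, 45.08783721923828), 87.51044464111328)
[[0.6144 0.3423]
 [0.6198 0.2441]
 [0.4895 0.2319]
 [0.4845 0.328 ]] [0.55205816 0.286598  ] [0.13064423 0.09834718 0.13089612 0.09625382]
```

View pics/c_top.png

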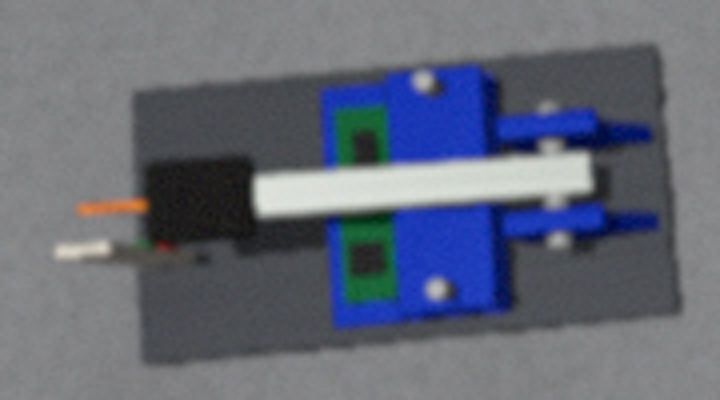

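View pics/c_side.png

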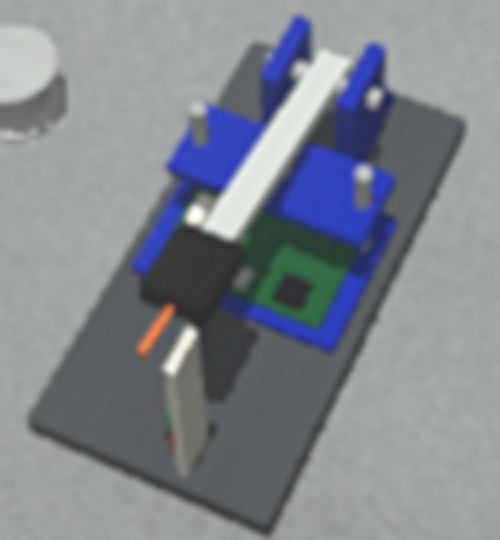

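```bash
python3 - <<'E'
from h import *
im=cv2.imread("pics/top0.png")[:,:,::-1].copy();H=hsv(im);v=H[...,2]
print(v[255:275:3,155:310:12])
x0,y0,x1,y1=(150,180,310,280)
for t in(85,95,105):
    mk=np.zeros(v.shape,np.uint8); mk[y0:y1,x0:x1]=((v<t)|(H[...,1]>80))[y0:y1,x0:x1]
    mk=cv2.morphologyEx(mk,cv2.MORPH_CLOSE,np.ones((15,15)));mk=cv2.morphologyEx(mk,cv2.MORPH_OPEN,np.ones((15,15)))
    cs,_=cv2.findContours(mk,0,2); c=max(cs,key=cv2.contourArea); R=cv2.minAreaRect(c); print(t,R)
    P=np.array([onz("top",p,.018)[:2] for p in cv2.boxPoints(R)]);print(P.round(4),P.mean(0),np.linalg.norm(P-np.roll(P,1,0),axis=1))
E
```

```text
[[132  77  81  81  83 170 148 174 178  88  88  86  68]
 [135  81  80  83  83 185 184 110 115  83  88  80  96]
 [132  81  85  83  83 150 104  82  86  87 111 127 131]
 [134  79  82  83  87  82  78 105 123 135 138 131 135]
 [133  82  83  79  85 108 127 131 131 130 133 136 135]
 [126  86 106 125 136 132 131 132 132 131 136 132 132]
 [126 127 131 133 135 136 134 137 131 129 132 136 137]]
85 ((227.31719970703125, 231.138916015625), (67.57670593261719, 140.44061279296875), 84.5962142944336)
[[0.6086 0.362 ]
 [0.6416 0.0563]
 [0.4942 0.0396]
 [0.4636 0.3382]] [0.55196693 0.19902626] [0.14694236 0.30743089 0.14832463 0.30012239]
95 ((227.63528442382812, 230.9877166748047), (68.3544921875, 141.0546875), 84.80557250976562)
[[0.6103 0.3619]
 [0.6423 0.0547]
 [0.4932 0.0384]
 [0.4635 0.3384]] [0.55232067 0.19835641] [0.14864368 0.30888851 0.15002063 0.30145456]
105 ((226.64183044433594, 231.22073364257812), (69.03889465332031, 143.1688232421875), 84.92039489746094)
[[0.6106 0.3663]
 [0.6425 0.0545]
 [0.4918 0.0383]
 [0.4624 0.3428]] [0.55181094 0.20047331] [0.15009786 0.31351447 0.15149013 0.30589243]
```

```bash
python3 - <<'E'
from h import *
im=cv2.imread("pics/top0.png")[:,:,::-1].copy();H=hsv(im);v=H[...,2]
x0,y0,x1,y1=(160,180,310,280)
mk=np.zeros(v.shape,np.uint8); mk[y0:y1,x0:x1]=((v<105)|(H[...,1]>80))[y0:y1,x0:x1]
mk=cv2.morphologyEx(mk,cv2.MORPH_CLOSE,np.ones((9,9)));mk=cv2.morphologyEx(mk,cv2.MORPH_OPEN,np.ones((9,9)))
cs,_=cv2.findContours(mk,0,2); c=max(cs,key=cv2.contourArea); q=cv2.approxPolyDP(cv2.convexHull(c),5,True)[:,0]; print(q)
q=np.array([[163.3,203],[294.2,191.2],[300,258.2],[166.2,270.5]])
P=np.array([onz("top",p,.018)[:2] for p in q]);print("hand",P.round(4),P.mean(0),np.linalg.norm(P-np.roll(P,1,0),axis=1))
yv=(P[0]-P[1]+P[3]-P[2]);yv/=np.linalg.norm(yv);print("yaw",np.degrees(np.arctan2(-yv[0],yv[1])))
c0=P.mean(0);print("pad from base",c0+yv*.0738, c0+yv*.08)
# pad top from image (top view black), orange tip
print("pad top at .128",onz("top",(180.08,230.12),.128))
for pt in((150,231.8),(166.5,231)): print("ptr",onz("top",pt,.13))
# sides triangulated: lever end/ pad corners
s=lambda a,b:(240+a/4,215+b/4)
t=lambda a,b:(130+a/4,180+b/4)
print("ptr tip",tri(s(140,353),t(78,210))); print("lever/pad",tri(s(222,237),t(254,194)))
print("lever pivot end",tri(s(336,58),t(592,170)));print("strip top",tri(s(180,345),t(80,250)))
print(robot.tip_reach)
E
```

```text
[[294 192]
 [299 258]
 [165 269]
 [164 203]]
hand [[0.6112 0.3424]
 [0.6409 0.0559]
 [0.4941 0.0405]
 [0.4655 0.3264]] [0.55293593 0.1913075 ] [0.14659191 0.28795121 0.14758062 0.28729727]
yaw 5.805325349682933
pad from base [0.54547115 0.264729  ] [0.54484402 0.27089721]
pad top at .128 [0.54459709 0.26715299 0.128     ]
ptr [0.5406829  0.32342016 0.13      ]
ptr [0.54252052 0.29221856 0.13      ]
ptr tip (array([0.53912991, 0.32356972, 0.13169025]), [np.float64(0.00011108088891807652), np.float64(0.00011108088891775306)])
lever/pad (array([0.54561016, 0.24240417, 0.1217159 ]), [np.float64(0.0029845112714573323), np.float64(0.0029845112714575782)])
lever pivot end (array([0.56441312, 0.08391784, 0.08142899]), [np.float64(0.0009739445557124365), np.float64(0.0009739445557123861)])
strip top (array([0.51956615, 0.31565917, 0.14614893]), [np.float64(0.0001747925558069515), np.float64(0.00017479255580690327)])
0.0726
```

The jig's base edges, pad and pointer agree to about 2–3 mm. The pad is near (0.545, 0.267), and the jig is turned about 6°. Next I'll press the yellow key.

```bash
cat >> h.py <<'E'
def att(xdir,deg=None):
    """tool down, jaws (tool y) along xdir or -xdir, whichever turns the last joint less"""
    y=np.array([xdir[0],xdir[1],0.]);y/=np.linalg.norm(y); z=np.array([0,0,-1.])
    return [np.column_stack([np.cross(s*y,z),s*y,z]) for s in(1,-1)]
def best(p,xdir):
    q0=np.array(robot.current_qpos()); o=[]
    for R in att(xdir):
        q=robot.solve_ik(p,R)
        if q is not None: o.append((np.abs(np.array(q)-q0).max(),R,np.round(q,1)))
    o.sort(key=lambda t:t[0]); print([(round(a[0],1),a[2]) for a in o]); return o[0][1]
def press(stop,z0,zmin,step=.001,ztouch=.7):
    """step down until push force over pre-contact value reaches stop or TCP target zmin"""
    f0=np.mean([robot.current_force()[2] for _ in range(5)]); p=np.array(robot.current_ee_pos()); z=z0; log=[]
    while z>zmin:
        z=max(z-step,zmin); robot.movel([p[0],p[1],z],v=.03); f=robot.current_force()[2]-f0
        log.append((round(z,4),round(float(robot.current_ee_pos()[2]),4),round(float(f),2)))
        if f>stop: break
    return log
E
python3 - <<'E'
from h import *
robot.close_gripper(20)
X=np.array([.9877,.157]); Y=np.array([.4772,-.2060])
R=best([*Y,.22],X); robot.movep([*Y,.22],R); print(robot.current_clock())
robot.movel([*Y,.148],v=.12)
robot.pause(.2)
print(robot.current_force(),robot.current_ee_pos())
log=press(3.9,.145,.1342); print(log,robot.current_clock())
cv2.imwrite("pics/side1.png",robot.snapshot("side")[100:260,300:500,::-1].repeat(3,0).repeat(3,1))
cv2.imwrite("pics/top1.png",robot.snapshot("top")[180:340,330:530,::-1].repeat(3,0).repeat(3,1))
E
```

```text
[(np.float64(34.4), array([ 47.5,  21.3, -33.6,  97.7,  12.9,  64.8,  19.2])), (np.float64(150.4), array([  27.6,   18.3,   -7.7,   98.5,    2.7,   63.5, -151.9]))]
2.6333
[ 0.62728653 -0.42724154 -0.5645787 ] [ 0.47782421 -0.20618794  0.14894069]
[(0.144, 0.1438, 1.52), (0.143, 0.1429, 0.09), (0.142, 0.1419, 0.38), (0.141, 0.1409, 0.4), (0.14, 0.1399, 0.46), (0.139, 0.1392, 1.21), (0.138, 0.1381, 3.31), (0.137, 0.1371, 3.1), (0.136, 0.1361, 4.28)] 5.8667
```

```bash
python3 - <<'E'
from h import *
p=np.array(robot.current_ee_pos())
for z in(.1352,.1345,.1340):
    robot.movel([.4772,-.2060,z],v=.03); robot.pause(.15); print(z,robot.current_ee_pos()[2],robot.current_force()[2])
print(robot.current_clock())
cv2.imwrite("pics/side2.png",robot.snapshot("side")[100:260,300:500,::-1].repeat(3,0).repeat(3,1))
E
```

```text
0.1352 0.13551932869281677 4.215249457863387
0.1345 0.13478745486113275 3.2346774918325902
0.134 0.1342693395938021 3.7207349565118877
7.1667
```

View pics/side2.png

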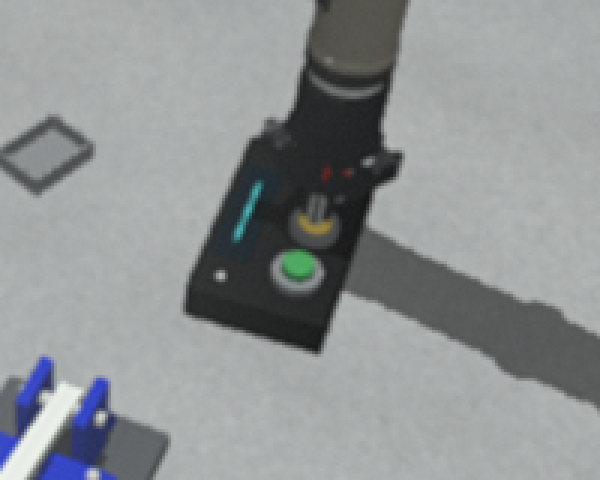

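View pics/top1.png

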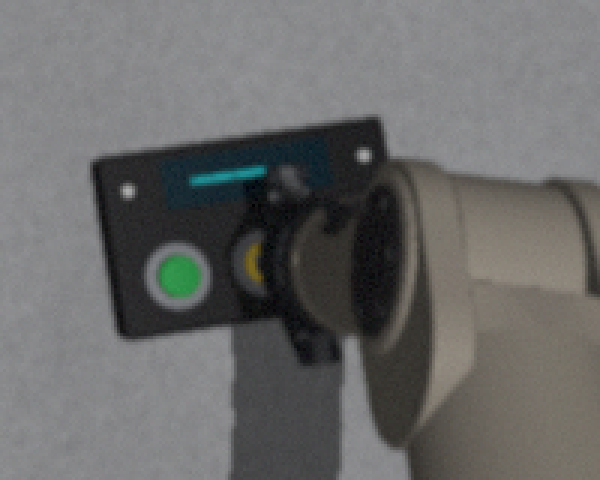

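The tip stands on the yellow key (side crop 315,225) and the red key is clear of it. By geometry the travel is about 5.3 mm. I'll push to the bottom to be sure, then release, look, and press green the same way.

```bash
python3 - <<'E'
from h import *
Y=[.4772,-.2060]; G=[.4674,-.1450]; X=np.array([.9877,.157])
def rd(): return round(float(robot.current_ee_pos()[2]),4),round(float(np.mean([robot.current_force()[2] for _ in range(3)])),2)
def down():
    for z in(.1345,.1338,.1333,.1329):
        robot.movel([*P,z],v=.03); robot.pause(.1); r=rd(); print(z,r)
        if r[1]>6.5: break
P=Y; down()
robot.movel([*Y,.19],v=.12); print("free",rd(),robot.current_clock())
robot.movel([*G,.19],v=.15); robot.movel([*G,.143],v=.12); robot.pause(.1); print(rd())
P=G; down(); print(robot.current_clock())
robot.movel([*G,.19],v=.12); robot.movel([*G,.26],v=.15)
a=np.radians(5.9); J=[.545,.267]
R=best([*J,.26],[np.cos(a),np.sin(a)]); robot.movep([*J,.26],R); print(robot.current_ee_pos(),rd(),robot.current_clock())
cv2.imwrite("pics/side3.png",robot.snapshot("side")[:,:,::-1]);cv2.imwrite("pics/top3.png",robot.snapshot("top")[:,:,::-1])
E
```

```text
0.1345 (0.1345, 3.82)
0.1338 (0.1338, 4.51)
0.1333 (0.1337, 7.67)
free (0.1886, -1.46) 8.8917
(0.1438, 0.29)
0.1345 (0.1353, 4.23)
0.1338 (0.1342, 5.23)
0.1333 (0.1337, 6.1)
0.1329 (0.1337, 8.96)
11.675
[(np.float64(54.7), array([  1.5,  33. , -46.3,  79.9,  23.9,  77.1, -39.5])), (np.float64(114.6), array([ 11.2,  42.8, -69. ,  79.5,  39.6,  84. , 129.7]))]
[0.54588242 0.26499388 0.25961118] (0.2596, 0.36) 14.4667
```

View pics/side3.png

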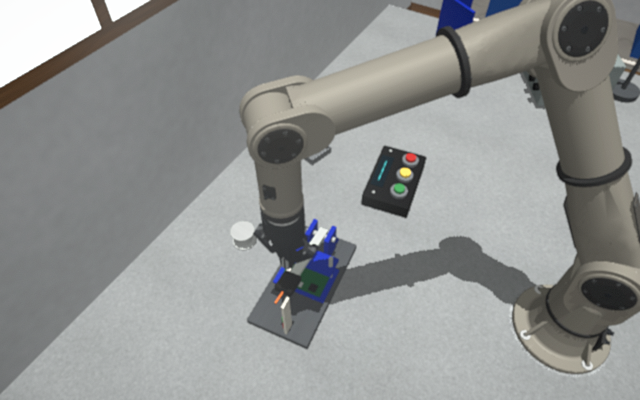

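View pics/top3.png

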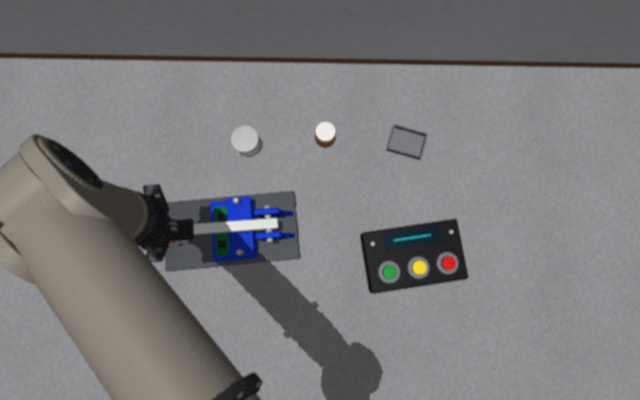

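Both keys bottomed out at TCP z 0.1337, exactly the predicted 6 mm, with a clear rise in force. The pictures show the console and the bystanders unchanged and the tool over the pad. Now I'll push the lever.

```bash
python3 - <<'E'
from h import *
J=[.545,.267]
def rd(): return np.round(robot.current_ee_pos(),4),np.round(np.mean([robot.current_force() for _ in range(3)],axis=0),2),round(robot.current_clock(),2)
robot.movel([*J,.212],v=.1); robot.pause(.1); print(rd())
for z in(.200,.190,.180,.174,.1705):
    robot.movel([*J,z],v=.04); print(z,rd())
robot.pause(.3); print(rd())
cv2.imwrite("pics/side4.png",robot.snapshot("side")[210:350,210:390,::-1].repeat(4,0).repeat(4,1));cv2.imwrite("pics/top4.png",robot.snapshot("top")[:,:,::-1])
E
```

```text
(array([0.5454, 0.2674, 0.213 ]), array([-0.  ,  0.41,  0.85]), 15.3)
0.2 (array([0.5456, 0.2688, 0.2015]), array([-0.26,  1.73,  5.91]), 15.75)
0.19 (array([0.5454, 0.2704, 0.1923]), array([0.4 , 2.73, 7.3 ]), 16.15)
0.18 (array([0.5452, 0.2718, 0.1829]), array([-0.78,  4.28,  8.65]), 16.55)
0.174 (array([0.5452, 0.2724, 0.1772]), array([-1.37,  5.08,  8.65]), 16.85)
0.1705 (array([0.5451, 0.2728, 0.1739]), array([-0.66,  5.68, 10.52]), 17.1)
(array([0.5451, 0.2728, 0.1741]), array([-1.81,  5.84, 10.22]), 17.4)
```

View pics/side4.png

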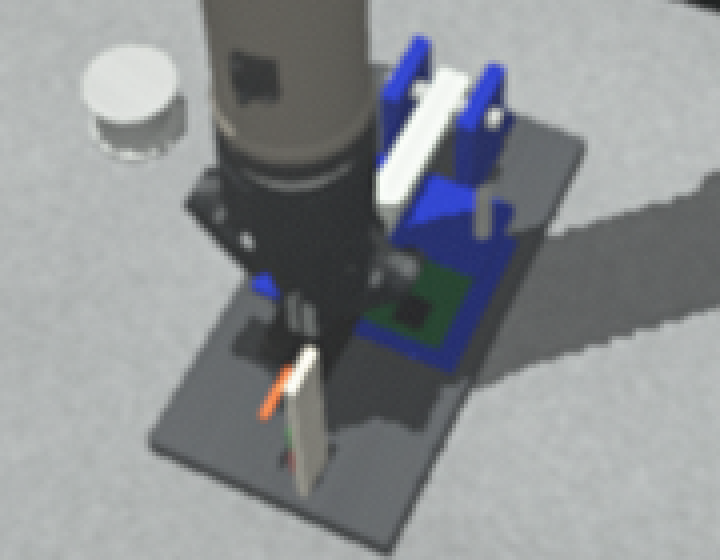

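View pics/top4.png

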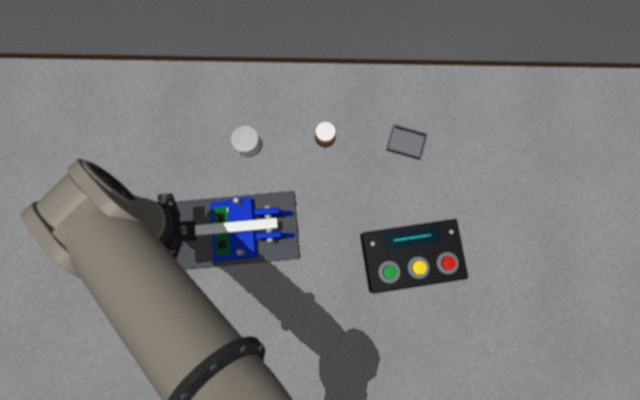

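The pointer has come down (side crop 265,415). The arm sags about 3.5 mm in z and is dragged about 6 mm along +y by friction. I'll correct both, then measure the pointer against its predicted level position.

```bash
cat >> h.py <<'E'
def pointer(name=None):
    im=robot.snapshot("side"); H=hsv(im); h,s,v=H[...,0],H[...,1],H[...,2]
    b,l=blobs(im,(h>3)&(h<20)&(s>120)&(v>100),(240,215,365,350),4)
    if name: cv2.imwrite(name,im[270:350,250:330,::-1].repeat(7,0).repeat(7,1))
    m=robot.camera_model("side")
    a=np.radians(5.9); c=np.array([.5529,.1913]); yv=np.array([-np.sin(a),np.cos(a)])
    def proj(p):
        q=m["rotation"].T@(p-m["origin"]); q=m["K"]@np.array([q[0],-q[1],-q[2]]); return q[:2]/q[2]
    for th in(0,.17,.21,.25,.3):
        r=.226; p=np.array([*(c+yv*(-.09+r*np.cos(.21-th))),.085+r*np.sin(.21-th)]); print(th,proj(p).round(1),end=" ")
    ys,xs=np.nonzero(l==l[int(round(b[0][1][1])),int(round(b[0][1][0]))]); print("\nblob",b[:2],"lowest",xs[ys==ys.max()].mean(),ys.max())
    # tip in the plane of lever motion (vertical plane through pivot along yv)
    n=np.array([np.cos(a),np.sin(a),0]); o,d=ray("side",(xs[ys==ys.max()].mean(),ys.max()+.5)); t=(n@(np.array([*c,0])-o))/(n@d); q=o+t*d
    y=(q[:2]-c)@yv+.09; print("tip plane y,z",y.round(4),q[2].round(4),"theta",.21-np.arctan2(q[2]-.085,y))
E
python3 - <<'E'
from h import *
def rd(): return np.round(robot.current_ee_pos(),4),np.round(np.mean([robot.current_force() for _ in range(3)],axis=0),2),round(robot.current_clock(),2)
robot.movel([.545,.271,.1685],v=.03); print(rd())
robot.movel([.545,.271,.1662],v=.03); robot.pause(.3); print(rd()); print(robot.current_tool_rot().round(3) if hasattr(robot.current_tool_rot(),'round') else robot.current_tool_rot())
pointer("pics/side5.png")
E
```

```text
(array([0.5452, 0.2736, 0.1711]), array([-2.58,  1.7 , 10.18]), 17.8)
(array([0.5451, 0.2737, 0.1691]), array([-1.84,  2.18, 10.91]), 18.35)
[[-0.104  0.995  0.003]
 [ 0.995  0.104  0.005]
 [ 0.004  0.004 -1.   ]]
0 [275.3 302.3] 0.17 [275.5 312.9] 0.21 [275.8 314.9] 0.25 [276.1 316.8] 0.3 [276.7 318.8] 
blob [(32, (np.float64(278.09), np.float64(310.22)), (275, 303, 7, 13))] lowest 276.0 315
tip plane y,z 0.2256 0.0815 theta 0.22541521871838738
```

View pics/side5.png

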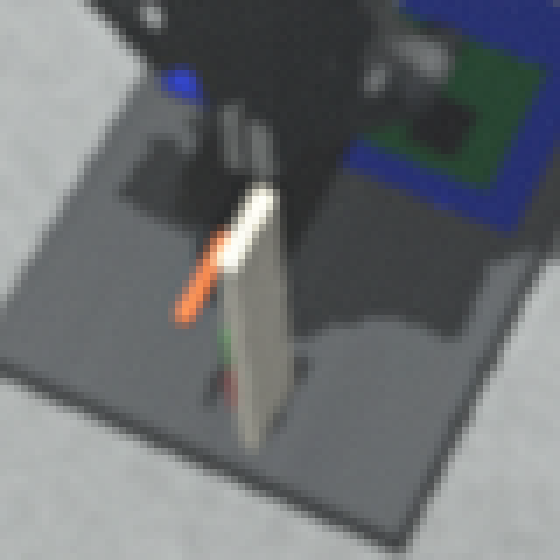

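The pointer tip is at side-view pixel (276, 315), against a predicted (275.8, 314.9) for level. The kinematics give about 0.213 rad. I'll hold, check for drift and hand in.

```bash
python3 - <<'E'
from h import *
def rd(): return np.round(robot.current_ee_pos(),4),np.round(np.mean([robot.current_force() for _ in range(3)],axis=0),2),round(robot.current_clock(),2)
for _ in range(3): robot.pause(1.0); print(rd())
pointer()
im=robot.snapshot("top"); old=cv2.imread("pics/top3.png")[:,:,::-1]
d=np.abs(im.astype(int)-old).max(2)[100:170,225:440]; print("bystander diff",d.max(),d.mean())
robot.sign_off()
E
```

```text
(array([0.5452, 0.2737, 0.1691]), array([-2.21,  1.58, 10.78]), 19.4)
(array([0.5452, 0.2737, 0.1691]), array([-1.82,  1.65, 10.83]), 20.4)
(array([0.5451, 0.2737, 0.1691]), array([-1.22,  1.51, 11.3 ]), 21.4)
0 [275.3 302.3] 0.17 [275.5 312.9] 0.21 [275.8 314.9] 0.25 [276.1 316.8] 0.3 [276.7 318.8] 
blob [(32, (np.float64(278.09), np.float64(310.22)), (275, 303, 7, 13))] lowest 276.0 315
tip plane y,z 0.2256 0.0815 theta 0.22541521871838738
bystander diff 11 3.0240531561461794
the job is handed in; nothing more can be done
```

The test was started as asked, and the job was handed in at about 21.5 s with the arm still holding the lever in the green mark. I pressed the yellow key fully down and let it up, then did the same with the green key. I never touched the red one.

- **Keys:** both keys reached their stop at the predicted 6 mm, shown by a clear rise in force. A picture taken afterwards showed all three keys as before.
- **Lever:** I pushed it down by its rubber pad and held it for over 3 s without drift, at about 11 N, the force expected at the green mark. The hand height puts it at about 0.213 rad. The pointer's pixel read about 0.225 rad, probably slightly high because it was taken at the pointer's lower edge. Both are well inside the green (0.17 to 0.25), and the lever never came near the red.
- **Bystanders:** the spool, jar and parts tray showed no change between the top pictures taken before and after the lever push. I compared them with the start only by eye.
- **Arm sag:** on the first push the arm sagged about 3.5 mm in z under the spring load, and pad friction dragged it about 6 mm sideways. I corrected both before the final hold.

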